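# Load a glaze-test comb into its kiln setter

### The job

Load the long, four-fingered clay test comb into the kiln setter block that has four pockets: lower it, fingers down, so that every finger goes into its own pocket and the comb's bar rests flush on top of the block, and keep hold of it until the fingers are well inside rather than dropping it in. Either way round will do; leave it there, and leave the short three-fingered comb standing where it is.

Things in the scene. Friction and masses are not known exactly. Their poses are not given: they have to be found in the camera images.
- long_comb_mid (a point): Long terracotta comb, ~210 g, standing on its fingers, 83 mm high, 24 thick (y). Bottom up: 4 fingers 8 wide (x), 35 long, at x = -45, -15, 15, 45; a bar 106 long (x), 20 high; mid-top a grip block 44 long (x), 28 high, pinched across the 24. Point: comb's centre, 41.5 above finger ends, 6.5 above bar's underside, 27.5 below grip block's middle. x along bar, z up; same turned half round.
- setter4_top (a point): Four-pocket kiln setter: fixed block of pale fired clay, 128 mm long (x), 62 wide (y), 50 high, with four pockets open at the top, each 22 (x) by 42 (y) and 40 deep, at x = -45, -15, 15, 45, with 8 mm walls between. Point: centre of its top face, level with the walls' rims. x along the row of pockets, z up.
- short_comb_mid (a point): Short terracotta comb, a loose bystander: same height, thickness and grip block as the long one, but three fingers and a bar only 76 mm long. Point: its centre, 41.5 mm above the table. x along its bar, z up.
- setter3_top (a point): Three-pocket kiln setter, a fixed bystander: like the four-pocket one, 50 mm high and 62 wide, but 98 mm long with three pockets. Point: centre of its top face. x along the row of pockets, z up.
There are look-alikes about, which are no part of the job. Leave any green look-alike of the part that bears long_comb_mid alone.

How it is judged:
On the way:
1. the long comb's four fingers are at least 15 mm down in the four pockets while the gripper still holds it (horizontal distance between long_comb_mid and setter4_top below 0.015 m and angle between the x axis of long_comb_mid and the x axis of setter4_top, either way round below 0.26 rad and z of long_comb_mid in the frame of setter4_top below 0.0265 m and contact force between the fingers and long_comb above 0.5 N), for 0.05 s.
At the end, for the whole second after the job is handed in: The long comb is released and at rest in the four-pocket setter, upright within 6 degrees, its centre within 15 mm horizontally of the setter's centre and in line with it within 15 degrees (either way round), its bar flush on the setter's top within 3 mm (horizontal distance between long_comb_mid and setter4_top below 0.015 m and angle between the x axis of long_comb_mid and the x axis of setter4_top, either way round below 0.26 rad and z of long_comb_mid in the frame of setter4_top below 0.0095 m and angle between long_comb_mid's own z axis and vertical below 0.1 rad and linear speed of long_comb below 0.02 m/s and contact force between the fingers and long_comb below 0.1 N); the robot touches nothing.
It fails at once if the short comb is moved more than 30 mm or knocked over (distance of short_comb_mid from where it was at the start of the episode above 0.03 m or angle between short_comb_mid's own z axis and vertical above 0.5 rad).
It also fails if it takes over 35 s, if anything falls off the work surface, if the arm or the gripper's body presses on something with over 40 N, if the wrist force passes 120 N, or if a joint passes its speed limit or range.

### The arm

A 6-joint arm with a two-finger parallel gripper is mounted at the origin on the work surface. World frame = base frame: x ahead of the robot, y to its left, z up, the work surface at z = 0. Lengths are in m, angles in rad, forces in N, time in s.
With the tool pointing down it reaches from about 0.225 to 0.875 m from the base axis. Payload 3.4 kg.
Tool frame: the origin (TCP) lies between the finger pads; the fingertips stand 25 mm ahead of it and the grasp point (between the pads) lies 6 mm ahead of it; z points along the fingers, y is the line along which they close (so a half turn about z gives the same grasp; the last joint's range is limited). The gripper opens to 85 mm and grips with 20 to 120 N. Pads are 22 mm wide; open, the fingers measure 114 mm over their backs; the gripper's body (76 mm by 85 mm) begins 54 mm behind the grasp point. The pads swing forward as they close: fully open they stand 13 mm farther back than shut.
Start: joints at [1.212, 0.276, 1.505, -0, 1.361, -0.121], TCP at [0.135, 0.559, 0.256] pointing down, gripper open.
Joint ranges: [-2.89, 2.89], [-0.75, 2.08], [0.22, 2.7], [-1.18, 4.32], [0.11, 2.71], [-2.7, 2.7]. Speed limits (rad/s): [2.57, 2.57, 3.14, 3.14, 3.14, 3.14].

### API

Orientations are given as a unit quaternion [w, x, y, z].
In Python, from rig import manip, cams, ticket gives the robot as it stands.
- The arm moves only by the tool step_arm, never from a script. Its argument "increments" is a list of rows, each an object with "dp": the shift along the world's x, y, z each as a share of 0.2 m, from -1 to 1, a list of three; "yaw": the turn about the world's z as a share of 0.15 rad, from -1 to 1; "grip": the opening, from 0 (shut) to 1 (fully open). In form: [{"dp": [tx, ty, tz], "yaw": yaw, "grip": grip}, ...]. A call has 1 to 5 rows; each row shifts and turns the commanded pose from where the row before left it; what a row does not reach is not made up. A row lasts 1/8 s, in which the tool goes at most 62.5 mm and 10.7 degrees, less where a joint would pass 70% of its speed; a pose out of reach is approached as far as the arm can. A call with a number of a shift or a turn outside -1 to 1 is refused whole. A call with a gripper value outside its range is refused whole. The fingers move at their own pace and stop on an object; "squeeze" is the grip in N (left out, the last holds). Time passes only in rows, so rows that do not move let the fingers close. It gives the time, the measured TCP pose, the force, the opening and the grip force at its end, in the units of the state.
- manip.get_state(): the state, without advancing time (a new reading comes with each control period).
- cams.get_image(name): name is "scene" or "top" or "wrist"; returns the picture (400x640x3 uint8, blue, green, red); there is no depth.
- cams.get_calibration(name): a dict with "fx", "fy", "cx", "cy" (pixels), "extrinsics" (4x4, takes a point from camera to world coordinates). Camera axes: x right, y up, looking along -z (the intrinsics and any distortion apply to the point x, -y, -z); pixel columns grow to the right and rows downward; lengths in m; the calibration is good to about 2 mm. A picture is of the moment at which its call begins: read the wrist's pose just before it. get_calibration takes no time and is no camera call; for the wrist camera it gives the pose at the moment of the call.
- ticket.sign_off(): hands the job in; it is judged then, once.
The state is a dict: "clock": time; "qpos": joint angles; "qd": joint speeds; "effort": joint torques, N m; "position": TCP position; "ee_rot": TCP orientation; "contact_force": force on the tool from outside, world axes, zero at the start; "moment": the same for the moment, N m; "width": finger opening in m; "gripper_force": force on a finger pad.
Only numpy, scipy, OpenCV 4.12 (cv2) and the standard library are available. Lean on these libraries where they do the work, as an engineer would, in place of code of your own. Each camera call takes 0.05 s, during which the arm holds its last target. There are 200 camera calls.

## Working session

There is one attempt and no reset: what is moved stays moved. The work goes in short steps, Python scripts to look and compute and a tool call to move; the robot and the scene stay as the last step left them, time stands still between calls to the robot, and variables do not carry over. Pictures are saved under pics/ and viewed, at most 10 in all, crops included, and the job is handed in when it is done.

Besides the shell and the picture viewer there is one more tool, called after "Request:" in YAML: its name, and indented under it one key for each argument. step_arm: Moves the arm, as the interface text tells. Shift numbers are shares of 0.2 m and turn numbers shares of 0.15 rad, none past 1 either way. Its arguments: {"type":"object","properties":{"increments":{"type":"array"},"squeeze":{"type":"number"}},"required":["increments"]}

```bash
mkdir -p pics
cat > h.py <<'E'
import numpy as np, cv2
from rig import manip, cams, ticket
def save(n,f):
    im=cams.get_image(n); cv2.imwrite('pics/'+f,im); return im
def ray(c,u,v):
    p=np.array(c['extrinsics']); d=p[:3,:3]@np.array([(u-c['cx'])/c['fx'],-(v-c['cy'])/c['fy'],-1.]); return p[:3,3],d
def onplane(c,u,v,z):
    o,d=ray(c,u,v); return o+d*(z-o[2])/d[2]
def tri(rs):
    A=np.zeros((3,3));b=np.zeros(3)
    for o,d in rs:
        d=d/np.linalg.norm(d);P=np.eye(3)-np.outer(d,d);A+=P;b+=P@o
    x=np.linalg.solve(A,b); return x,[np.linalg.norm(np.cross(x-o,d/np.linalg.norm(d))) for o,d in rs]
E
python3 - <<'E'
from h import *
for n in ('scene','top'):
    save(n,n+'0.png'); c=cams.get_calibration(n); print(n,{k:(np.round(v,3).tolist()) for k,v in c.items()})
print(manip.get_state()['clock'])
E
```

```text
scene {'fx': 471.378, 'fy': 471.378, 'cx': 317.446, 'cy': 194.912, 'extrinsics': [[0.437, -0.637, 0.635, 1.067], [0.899, 0.311, -0.307, -0.31], [-0.002, 0.705, 0.709, 0.713], [0.0, 0.0, 0.0, 1.0]]}
top {'fx': 518.253, 'fy': 518.253, 'cx': 314.638, 'cy': 199.369, 'extrinsics': [[0.002, 0.982, -0.187, 0.268], [-1.0, -0.001, -0.012, -0.028], [-0.012, 0.187, 0.982, 1.175], [0.0, 0.0, 0.0, 1.0]]}
0.1
```

View pics/top0.png

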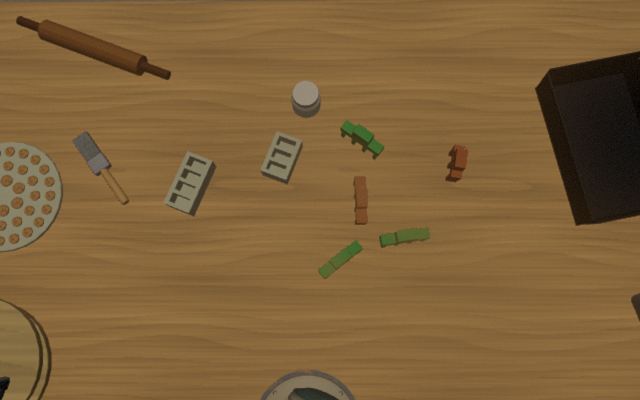

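View pics/scene0.png

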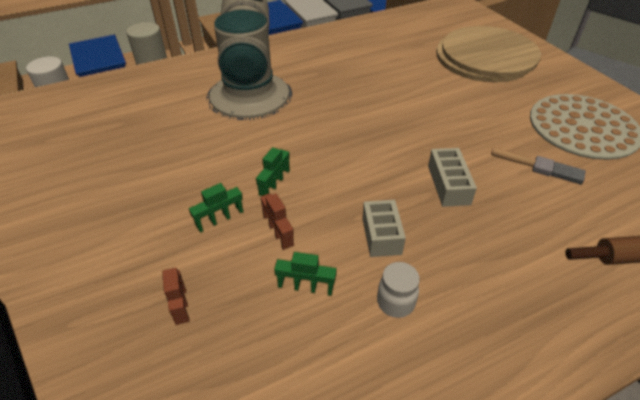

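The top view shows three green look-alikes at (362,138), (405,237) and (340,259). There are two terracotta combs: (361,200), about 48 px long, and (458,163), about 35 px. There are two setters: (189,183) with four pockets and (282,157) with three. The long terracotta comb at (361,200) (scene (278,220)) and the setter at (189,183) (scene (452,177)) fit the description. I'll confirm them in one enlarged crop.

Run:
```python
from h import *
t=cv2.imread('pics/top0.png');s=cv2.imread('pics/scene0.png')
def cr(im,u,v,w=66,h=66,k=6): return cv2.resize(im[v-h//2:v+h//2,u-w//2:u+w//2],(396,296) if 0 else (290,290),interpolation=cv2.INTER_CUBIC)
a=np.vstack([np.hstack([cr(t,361,200),cr(t,189,183)]),np.hstack([cr(s,278,220),cr(s,452,177)])])
cv2.imwrite('pics/crop1.png',a)
for n,im in(('top',t),('scene',s)):
    hsv=cv2.cvtColor(im,cv2.COLOR_BGR2HSV)
    for (u,v) in ([(361,200),(458,163),(188,195)] if n=='top' else [(278,220),(175,290),(452,200)]): print(n,u,v,hsv[v,u])
```

```text
top 361 200 [ 13 161 122]
top 458 163 [ 13 183 120]
top 188 195 [ 25  61 134]
scene 278 220 [  8 163 108]
scene 175 290 [  8 161  90]
scene 452 200 [21 56 95]
```

View pics/crop1.png

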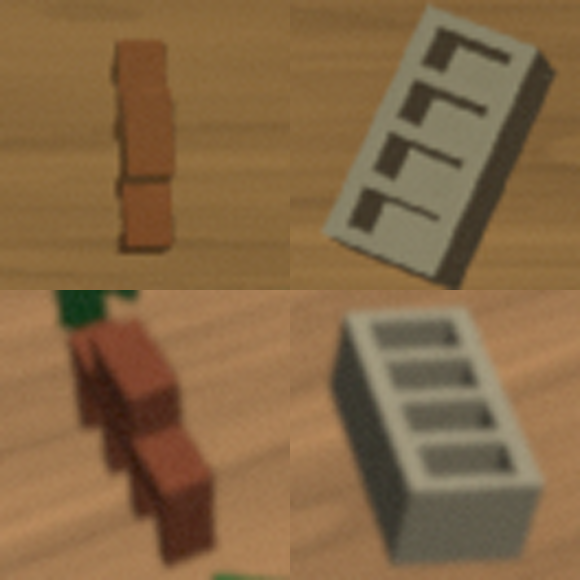

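The crop confirms it: four fingers with a long bar for the comb, four pockets in the setter. Next I triangulate the corners of the grip block's top face and of the setter's top face.

Run:
```python
from h import *
T=cams.get_calibration('top');S=cams.get_calibration('scene');k=290/66
def go(name,tp,sp,to,so):
    tp=np.array(tp)/k+to; sp=np.array(sp)/k+so
    tr=[ray(T,*p) for p in tp]; sr=[ray(S,*p) for p in sp]
    cm=lambda r:(r[0][0],np.mean([d for o,d in r],0))
    x,e=tri([cm(tr),cm(sr)]); print(name,'centre',x.round(4),np.round(e,4))
    for cal,pts in ((T,tp),(S,sp)):
        q=np.array([onplane(cal,*p,x[2]) for p in pts]); print(q[:,:2].round(4).tolist()); print(cv2.minAreaRect((q[:,:2]*1000).astype(np.float32)))
go('setter',[(138,5),(250,48),(145,278),(35,233)],[(55,20),(178,20),(252,197),(118,200)],(156,150),(419,144))
go('grip',[(121,88),(172,88),(175,178),(124,178)],[(93,50),(140,30),(178,92),(132,117)],(328,167),(245,187))
```

```text
setter centre [0.5235 0.2711 0.0434] [0.0016 0.0016]
[[0.5946, 0.2751], [0.5716, 0.2163], [0.4518, 0.2648], [0.4749, 0.3218]]
((523.5443725585938, 269.8214111328125), (63.20393753051758, 129.21493530273438), 67.94249725341797)
[[0.4481, 0.2711], [0.4753, 0.3269], [0.5933, 0.2773], [0.5678, 0.2205]]
((520.7105712890625, 274.21124267578125), (62.22382736206055, 131.41990661621094), 67.1093978881836)
grip centre [ 0.4818 -0.1147  0.0752] [0.0011 0.0011]
[[0.5041, -0.1028], [0.5041, -0.1279], [0.459, -0.1286], [0.4591, -0.1037]]
((481.57574462890625, -115.67874145507812), (45.45082092285156, 25.12067222595215), 0.8797025680541992)
[[0.4618, -0.1252], [0.4594, -0.1023], [0.5008, -0.1021], [0.5055, -0.125]]
((482.4579162597656, -113.67184448242188), (46.008872985839844, 22.97032928466797), 0.3551412522792816)
```

Run:
```python
from h import *
from scipy.spatial.transform import Rotation as R
s=manip.get_state(); q=s['ee_rot'];M=R.from_quat([q[1],q[2],q[3],q[0]]).as_matrix()
print(M.round(3),s['position'],s['width'])
c=cams.get_calibration('wrist');print({k:np.round(v,3).tolist() for k,v in c.items()})
```

```text
[[-0.972  0.236 -0.001]
 [ 0.236  0.972 -0.002]
 [ 0.    -0.002 -1.   ]] [0.13529681 0.55839937 0.25554722] 0.08543965432839591
{'fx': 305.877, 'fy': 305.877, 'cx': 317.973, 'cy': 197.001, 'extrinsics': [[0.235, -0.928, -0.29, 0.062], [0.972, 0.224, 0.072, 0.576], [-0.002, -0.299, 0.954, 0.373], [0.0, 0.0, 0.0, 1.0]]}
```

Request:
step_arm:
  increments:
    - {"dp": [0.24,-0.18,0],"yaw": 0,"grip": 1}
    - {"dp": [0.24,-0.18,0],"yaw": 0,"grip": 1}
    - {"dp": [0.24,-0.18,0],"yaw": 0,"grip": 1}
    - {"dp": [0.24,-0.18,0],"yaw": 0,"grip": 1}

```text
clock: 0.6
position: [0.3286, 0.4135, 0.256]
ee_rot: [-0.0, 0.118, 0.993, -0.0]
contact_force: [1.3, 0.4, -0.8]
width: 0.0854
gripper_force: 0.0
```

Request:
step_arm:
  increments:
    - {"dp": [0.24,-0.18,0],"yaw": 0,"grip": 1}
    - {"dp": [0.24,-0.18,0],"yaw": 0,"grip": 1}
    - {"dp": [0.24,-0.18,0],"yaw": 0,"grip": 1}
    - {"dp": [0.24,-0.18,0],"yaw": 0,"grip": 1}
    - {"dp": [0,0,0],"yaw": 0,"grip": 1}

```text
clock: 1.23
position: [0.5227, 0.2679, 0.2553]
ee_rot: [0.0, 0.121, 0.993, -0.001]
contact_force: [-0.3, 1.1, -0.4]
width: 0.0856
gripper_force: 0.0
```

```bash
cat > set4.py <<'E'
from h import *
# pale quad nearest the expected setter centre; corners and rotated rectangle on plane z
def pale(f,exp,z):
    c=cams.get_calibration('wrist'); s=manip.get_state(); im=save('wrist',f); np.save('pics/'+f+'.npy',c['extrinsics'])
    print(s['position'].round(4) if hasattr(s['position'],'round') else s['position'],s['clock'])
    return im,c
E
python3 - <<'E'
from set4 import *
pale('w1.png',None,0)
E
```

```text
[0.5227 0.2679 0.2553] 1.225
```

View pics/w1.png

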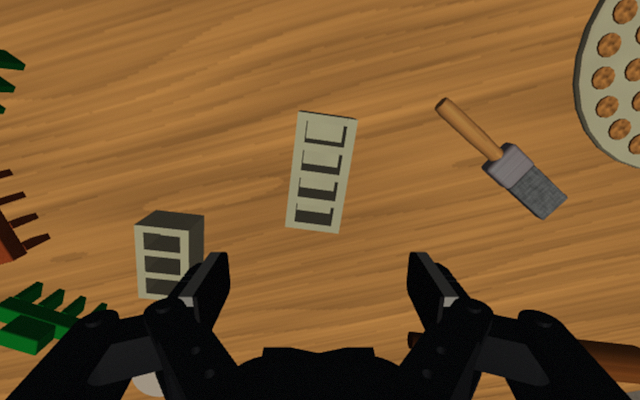

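The wrist view shows the four-pocket setter upright, with top-face corners near (299,112), (356,118), (340,233) and (286,227). The three-pocket setter is at (165,255). I'll extract the corners by mask.

```bash
cat > set4.py <<'E'
from h import *
def shot(f):
    c=cams.get_calibration('wrist'); s=manip.get_state(); im=save('wrist',f); print('tcp',np.round(s['position'],4),s['clock']); return im,c
def quad(im,near,lo,hi,ksz=7):
    m=cv2.inRange(cv2.cvtColor(im,cv2.COLOR_BGR2HSV),np.array(lo),np.array(hi))
    m=cv2.morphologyEx(m,cv2.MORPH_OPEN,np.ones((2,2)))
    cs,_=cv2.findContours(m,cv2.RETR_EXTERNAL,cv2.CHAIN_APPROX_NONE)
    cs=[x for x in cs if cv2.contourArea(x)>300]
    x=min(cs,key=lambda x:-cv2.pointPolygonTest(x,near,True))
    h=cv2.convexHull(x); q=cv2.approxPolyDP(h,6,True)[:,0].astype(float)
    print('area',cv2.contourArea(h),'quad',q.tolist()); return q,h[:,0].astype(float)
def rect(c,h,z):
    w=np.array([onplane(c,*p,z)[:2] for p in h]); return cv2.minAreaRect((w*1000).astype(np.float32))
E
python3 - <<'E'
from set4 import *
im=cv2.imread('pics/w1.png');c=cams.get_calibration('wrist')
hs=cv2.cvtColor(im,cv2.COLOR_BGR2HSV)
print([hs[v,u].tolist() for u,v in [(304,118),(349,150),(292,220),(300,235),(365,150),(200,225)]])
q,h=quad(im,(322,148),(18,20,120),(45,110,255))
for z in (.045,.05): print(z,rect(c,h,z))
print(rect(c,q,.05))
E
```

```text
[[27, 60, 153], [26, 58, 150], [26, 62, 149], [16, 162, 137], [16, 168, 149], [24, 65, 55]]
area 6633.0 quad [[299.0, 113.0], [358.0, 121.0], [338.0, 234.0], [286.0, 227.0]]
0.045 ((524.4046020507812, 270.4308776855469), (63.2532958984375, 129.93765258789062), 68.31661987304688)
0.05 ((523.2251586914062, 270.6888122558594), (62.28805923461914, 127.9549331665039), 68.31663513183594)
((522.958740234375, 270.3872985839844), (60.87025833129883, 127.42130279541016), 68.03106689453125)
```

Request:
step_arm:
  increments:
    - {"dp": [-0.03,-0.275,0],"yaw": 0.225,"grip": 1}
    - {"dp": [-0.03,-0.275,0],"yaw": 0.225,"grip": 1}
    - {"dp": [-0.03,-0.275,0],"yaw": 0.225,"grip": 1}
    - {"dp": [-0.03,-0.275,0],"yaw": 0.225,"grip": 1}

```text
clock: 1.78
position: [0.494, 0.0508, 0.2563]
ee_rot: [-0.0, 0.05, 0.999, 0.0]
contact_force: [1.4, -0.7, -0.1]
width: 0.0852
gripper_force: 0.0
```

Request:
step_arm:
  increments:
    - {"dp": [-0.03,-0.275,0],"yaw": 0.225,"grip": 1}
    - {"dp": [-0.03,-0.275,0],"yaw": 0.225,"grip": 1}
    - {"dp": [-0.03,-0.275,0],"yaw": 0.225,"grip": 1}
    - {"dp": [0,0,0],"yaw": 0,"grip": 1}

```text
clock: 2.28
position: [0.4767, -0.116, 0.2562]
ee_rot: [-0.0, 0.003, 1.0, -0.0]
contact_force: [0.1, 1.3, -0.3]
width: 0.0853
gripper_force: 0.0
```

Run:
```python
from set4 import *
im,c=shot('w2.png'); print(manip.get_state()['ee_rot'])
import pickle; pickle.dump(c,open('w2.pkl','wb'))
```

```text
tcp [ 0.4767 -0.116   0.2562] 2.275
[-3.08265176e-04  1.93198146e-03  9.99997880e-01  6.41804913e-04]
```

View pics/w2.png

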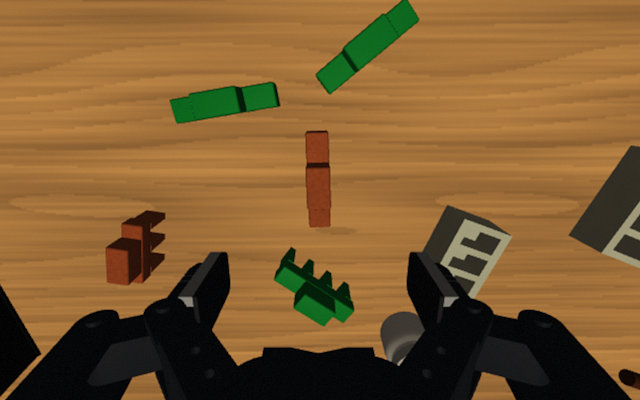

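The wrist view shows the long terracotta comb: grip-block top about (306,167)–(330,209), and bar ends at rows 131 and 227. The green one at (313,288) and the short comb at (135,250) are clear of the jaw path.

Run:
```python
from set4 import *
import pickle
im=cv2.imread('pics/w2.png');c=pickle.load(open('w2.pkl','rb'))
hs=cv2.cvtColor(im,cv2.COLOR_BGR2HSV)
print('col318 V',[(v,hs[v,318].tolist()) for v in list(range(128,134))+list(range(160,171))+list(range(204,214))+list(range(224,231))])
for v in (145,175,200,218):
    r=hs[v,298:338]; m=np.where(r[:,0]<12)[0]+298; print(v,m.min(),m.max())
Q=np.array([(306,167),(330,167),(331,209),(307,209)],float)
for z in (.075,.083): print(z,rect(c,Q,z))
T=cams.get_calibration('top');S=cams.get_calibration('scene');k=290/66
g=lambda P,o:np.mean(np.array(P)/k+o,0)
print(tri([ray(c,*Q.mean(0)),ray(T,*g([(121,88),(172,88),(175,178),(124,178)],(328,167))),ray(S,*g([(93,50),(140,30),(178,92),(132,117)],(245,187)))]))
```

```text
col318 V [(128, [16, 161, 165]), (129, [16, 163, 171]), (130, [15, 169, 122]), (131, [7, 224, 33]), (132, [7, 201, 76]), (133, [9, 204, 121]), (160, [9, 206, 136]), (161, [9, 205, 142]), (162, [10, 206, 104]), (163, [8, 201, 38]), (164, [10, 213, 42]), (165, [10, 225, 43]), (166, [7, 208, 38]), (167, [8, 206, 62]), (168, [9, 210, 102]), (169, [9, 208, 129]), (170, [9, 203, 136]), (204, [10, 201, 132]), (205, [9, 204, 130]), (206, [10, 201, 132]), (207, [9, 204, 131]), (208, [9, 204, 135]), (209, [9, 201, 133]), (210, [9, 202, 131]), (211, [10, 207, 132]), (212, [9, 206, 131]), (213, [9, 209, 132]), (224, [9, 203, 136]), (225, [9, 206, 134]), (226, [9, 197, 140]), (227, [14, 176, 155]), (228, [16, 164, 162]), (229, [15, 161, 152]), (230, [15, 164, 151])]
145 306 327
175 306 329
200 307 330
218 309 329
0.075 ((485.12518310546875, -115.67257690429688), (44.47953414916992, 24.8365535736084), 0.3689213693141937)
0.083 ((482.86614990234375, -115.67855072021484), (43.287105560302734, 24.170734405517578), 0.368909627199173)
(array([ 0.48292398, -0.11523145,  0.07654654]), [np.float64(0.0014344501648694134), np.float64(0.0017120616603136898), np.float64(0.001205692648498382)])
```

Request:
step_arm:
  increments:
    - {"dp": [0.03,0,-0.22],"yaw": 0,"grip": 1}
    - {"dp": [0,0,-0.25],"yaw": 0,"grip": 1}
    - {"dp": [0,0,-0.22],"yaw": 0,"grip": 0.8}
    - {"dp": [0,0,0],"yaw": 0,"grip": 0.7}

```text
clock: 2.82
position: [0.4807, -0.1109, 0.1157]
ee_rot: [-0.004, -0.0, 1.0, 0.002]
contact_force: [-0.1, 0.5, 0.5]
width: 0.0597
gripper_force: 0.0
```

Request:
step_arm:
  increments:
    - {"dp": [0.012,-0.024,-0.1],"yaw": 0,"grip": 0.7}
    - {"dp": [0,0,-0.093],"yaw": 0,"grip": 0.7}
    - {"dp": [0,0,0],"yaw": 0,"grip": 0.7}

```text
clock: 3.2
position: [0.4862, -0.1179, 0.0806]
ee_rot: [0.0, 0.0, 1.0, 0.0]
contact_force: [-0.9, 0.6, 0.3]
width: 0.0599
gripper_force: 0.0
```

Request:
step_arm:
  increments:
    - {"dp": [-0.015,0.01,-0.018],"yaw": 0,"grip": 0.7}
    - {"dp": [0,0,0],"yaw": 0,"grip": 0.5}

```text
clock: 3.45
position: [0.483, -0.1166, 0.0771]
ee_rot: [0.001, 0.001, 1.0, -0.0]
contact_force: [-0.4, 0.2, 0.7]
width: 0.0437
gripper_force: 0.0
```

Request:
step_arm:
  increments:
    - {"dp": [0,0,0],"yaw": 0,"grip": 0}
    - {"dp": [0,0,0],"yaw": 0,"grip": 0}
    - {"dp": [0,0,0],"yaw": 0,"grip": 0}
    - {"dp": [0,0,0],"yaw": 0,"grip": 0}
  squeeze: 45

```text
clock: 3.95
position: [0.4833, -0.117, 0.0769]
ee_rot: [0.001, 0.001, 1.0, -0.0]
contact_force: [-0.5, 0.2, 6.3]
width: 0.0235
gripper_force: 44.0
```

Request:
step_arm:
  increments:
    - {"dp": [0,0,0.15],"yaw": 0,"grip": 0}
    - {"dp": [0,0,0.25],"yaw": 0,"grip": 0}
    - {"dp": [0,0,0.25],"yaw": 0,"grip": 0}

```text
clock: 4.32
position: [0.4822, -0.1169, 0.2067]
ee_rot: [-0.001, 0.001, 1.0, 0.0]
contact_force: [1.4, -1.7, -2.2]
width: 0.0234
gripper_force: 44.5
```

Request:
step_arm:
  increments:
    - {"dp": [0.025,0.25,0],"yaw": -0.3,"grip": 0}
    - {"dp": [0.025,0.25,0],"yaw": -0.3,"grip": 0}
    - {"dp": [0.025,0.25,0],"yaw": -0.3,"grip": 0}
    - {"dp": [0.025,0.25,0],"yaw": -0.3,"grip": 0}

```text
clock: 4.82
position: [0.5025, 0.0844, 0.2056]
ee_rot: [-0.0, 0.092, 0.996, -0.0]
contact_force: [0.7, 0.4, -2.3]
width: 0.0231
gripper_force: 44.6
```

Request:
step_arm:
  increments:
    - {"dp": [0.025,0.25,0],"yaw": -0.3,"grip": 0}
    - {"dp": [0.025,0.25,0],"yaw": -0.3,"grip": 0}
    - {"dp": [0.025,0.2,0],"yaw": -0.3,"grip": 0}
    - {"dp": [0.02,0.2,0],"yaw": -0.3,"grip": 0}
    - {"dp": [0,0,0],"yaw": 0,"grip": 0}

```text
clock: 5.45
position: [0.5217, 0.2655, 0.2051]
ee_rot: [-0.001, 0.178, 0.984, 0.0]
contact_force: [0.3, -1.4, -2.6]
width: 0.0238
gripper_force: 44.9
```

Run:
```python
from set4 import *
im,c=shot('w3.png'); s=manip.get_state(); print(s['ee_rot'],s['width'],s['gripper_force'])
import pickle; pickle.dump(c,open('w3.pkl','wb'))
save('scene','s3.png'); save('top','t3.png')
```

```text
tcp [0.5217 0.2655 0.2051] 5.45
[-7.51905094e-04  1.78617786e-01  9.83918063e-01 -6.05776150e-04] 0.023505407751267176 44.896611817530356
```

View pics/w3.png

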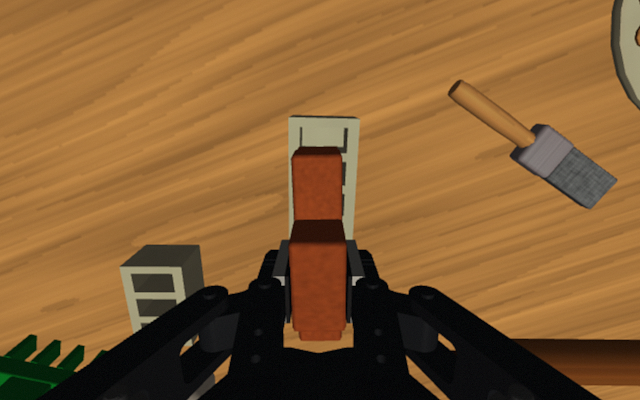

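The wrist view shows the comb held square: far bar-top edge near row 153, grip-block top rows 240–332. The setter lies beneath it, square to the comb, with corners near (289,117) and (359,117). Next I compute the comb's offset in the hand.

Run:
```python
from set4 import *
import pickle
from scipy.spatial.transform import Rotation as R
im=cv2.imread('pics/w3.png');c=pickle.load(open('w3.pkl','rb'))
s=manip.get_state();p=np.array(s['position']);q=s['ee_rot'];M=R.from_quat([q[1],q[2],q[3],q[0]]).as_matrix()
print('yaw y-axis',np.degrees(np.arctan2(M[1,1],M[0,1])), 'tilt',M[:2,2].round(4))
hs=cv2.cvtColor(im,cv2.COLOR_BGR2HSV)
print([(v,int(hs[v,318,2]),int(hs[v,318,0])) for v in list(range(145,158))+list(range(218,246,2))+list(range(326,344))])
for v in (170,200,215,260,300,320):
    r=hs[v,270:370]; m=np.where((r[:,0]<12)&(r[:,1]>150)&(r[:,2]>60))[0]+270; print(v,m.min(),m.max())
def tool(u,v,z): return (M.T@(onplane(c,u,v,z)-p)).round(4)
zb=p[2]-.022; zg=p[2]+.006
print('bar far',tool(317,154,zb),'grip far',tool(318,240,zg),'grip near',tool(318,332,zg),'bar near',tool(318,339,zb))
print('setter far edge mid',onplane(c,324,117,.05))
```

```text
yaw y-axis 69.29362809989694 tilt [-0.0016 -0.0012]
[(145, 169, 28), (146, 122, 25), (147, 36, 9), (148, 43, 7), (149, 45, 9), (150, 44, 8), (151, 45, 8), (152, 48, 9), (153, 43, 7), (154, 59, 9), (155, 88, 9), (156, 109, 8), (157, 120, 9), (218, 149, 10), (220, 37, 8), (222, 44, 9), (224, 44, 9), (226, 43, 6), (228, 44, 9), (230, 42, 9), (232, 43, 9), (234, 44, 7), (236, 45, 7), (238, 45, 8), (240, 44, 7), (242, 59, 8), (244, 97, 8), (326, 134, 9), (327, 133, 9), (328, 131, 9), (329, 135, 9), (330, 132, 8), (331, 135, 9), (332, 139, 9), (333, 137, 9), (334, 137, 9), (335, 139, 9), (336, 137, 9), (337, 138, 9), (338, 139, 9), (339, 135, 9), (340, 138, 10), (341, 156, 14), (342, 164, 16), (343, 168, 15)]
170 292 341
200 293 341
215 294 341
260 289 346
300 291 345
320 293 346
bar far [0.0536 0.0025 0.0221] grip far [ 0.0239  0.003  -0.006 ] grip near [-0.0205  0.0031 -0.006 ] bar near [-0.0497  0.0033  0.0219]
setter far edge mid [0.46454615 0.29244489 0.05      ]
```

Request:
step_arm:
  increments:
    - {"dp": [0.012,0.012,-0.15],"yaw": -0.13,"grip": 0}
    - {"dp": [0,0,-0.17],"yaw": 0,"grip": 0}
    - {"dp": [0,0,0],"yaw": 0,"grip": 0}

```text
clock: 5.98
position: [0.522, 0.2634, 0.1396]
ee_rot: [-0.003, 0.19, 0.982, -0.002]
contact_force: [0.1, -0.3, -1.5]
width: 0.0237
gripper_force: 44.8
```

Run:
```python
from set4 import *
im,c=shot('w4.png')
s=cams.get_image('scene'); 
a=np.hstack([cv2.resize(im[90:400,200:440],(464,600)),cv2.resize(s[120:240,390:510],(330,600*330//600))  if 0 else cv2.copyMakeBorder(cv2.resize(s[90:240,390:510],(330,412)),0,188,0,0,cv2.BORDER_CONSTANT)])
cv2.imwrite('pics/c4.png',a); st=manip.get_state(); q=st['ee_rot']; print(q)
```

```text
tcp [0.522  0.2634 0.1396] 5.975
[2.30468028e-04 1.89900264e-01 9.81803357e-01 7.45130942e-05]
```

View pics/c4.png

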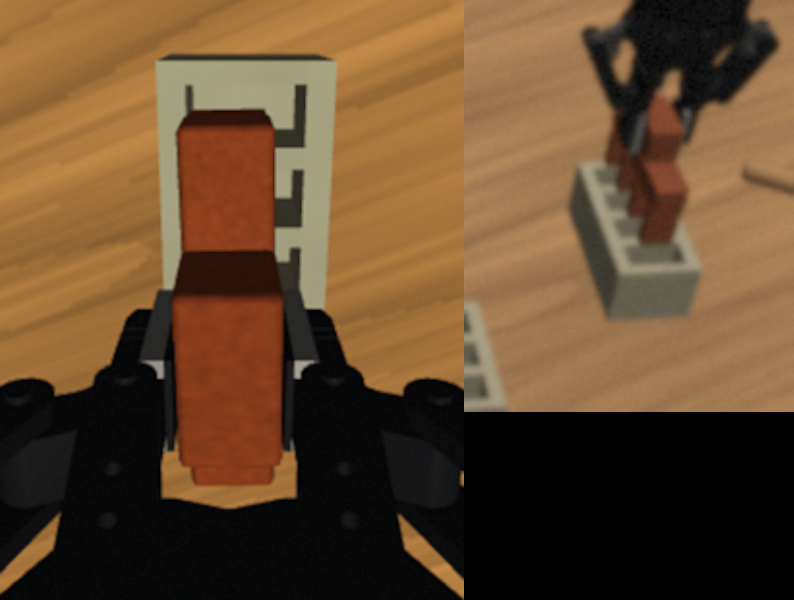

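The wrist crop shows the comb (columns 180–273) sitting left of the setter's centreline (160–335), matching the measured y of 0.2634. It needs about 5 mm of +y, which I'll correct before inserting.

Request:
step_arm:
  increments:
    - {"dp": [0.01,0.023,0],"yaw": 0,"grip": 0}
    - {"dp": [0,0,-0.03],"yaw": 0,"grip": 0}
    - {"dp": [0,0,0],"yaw": 0,"grip": 0}

```text
clock: 6.45
position: [0.526, 0.2701, 0.1361]
ee_rot: [-0.0, 0.189, 0.982, -0.0]
contact_force: [0.6, -0.3, -2.9]
width: 0.0235
gripper_force: 44.9
```

Request:
step_arm:
  increments:
    - {"dp": [-0.008,-0.008,-0.03],"yaw": 0,"grip": 0}
    - {"dp": [0,0,-0.04],"yaw": 0,"grip": 0}
    - {"dp": [0,0,0],"yaw": 0,"grip": 0}

```text
clock: 6.82
position: [0.5239, 0.2681, 0.1211]
ee_rot: [-0.001, 0.189, 0.982, -0.001]
contact_force: [0.2, -0.8, -2.6]
width: 0.0234
gripper_force: 44.9
```

Centred on target, free of contact. I'll continue down.

Request:
step_arm:
  increments:
    - {"dp": [0,0,-0.05],"yaw": 0,"grip": 0}
    - {"dp": [0,0,-0.04],"yaw": 0,"grip": 0}
    - {"dp": [0,0,0],"yaw": 0,"grip": 0}

```text
clock: 7.2
position: [0.524, 0.2682, 0.103]
ee_rot: [-0.001, 0.189, 0.982, -0.001]
contact_force: [0.1, 0.3, -1.8]
width: 0.0233
gripper_force: 44.9
```

Request:
step_arm:
  increments:
    - {"dp": [0,0,-0.035],"yaw": 0,"grip": 0}
    - {"dp": [0,0,0],"yaw": 0,"grip": 0}

```text
clock: 7.45
position: [0.5243, 0.2683, 0.0966]
ee_rot: [-0.0, 0.189, 0.982, -0.0]
contact_force: [-0.1, 0.5, -2.6]
width: 0.0231
gripper_force: 44.9
```

Request:
step_arm:
  increments:
    - {"dp": [0,0,-0.015],"yaw": 0,"grip": 0}
    - {"dp": [0,0,0],"yaw": 0,"grip": 0}

```text
clock: 7.7
position: [0.5246, 0.2684, 0.094]
ee_rot: [-0.0, 0.189, 0.982, -0.0]
contact_force: [0.4, 0.4, -2.4]
width: 0.0228
gripper_force: 44.9
```

Request:
step_arm:
  increments:
    - {"dp": [0,0,-0.012],"yaw": 0,"grip": 0}
    - {"dp": [0,0,0],"yaw": 0,"grip": 0}

```text
clock: 7.95
position: [0.5249, 0.2686, 0.092]
ee_rot: [0.0, 0.189, 0.982, 0.0]
contact_force: [0.1, -0.4, -1.6]
width: 0.0235
gripper_force: 44.9
```

Request:
step_arm:
  increments:
    - {"dp": [0,0,-0.01],"yaw": 0,"grip": 0}
    - {"dp": [0,0,0],"yaw": 0,"grip": 0}

```text
clock: 8.2
position: [0.5249, 0.2686, 0.0919]
ee_rot: [0.001, 0.189, 0.982, 0.0]
contact_force: [-3.2, -1.4, 10.9]
width: 0.0235
gripper_force: 46.1
```

Contact is at TCP z 0.092, exactly the predicted flush height. I'll release and back off upwards.

Request:
step_arm:
  increments:
    - {"dp": [0,0,0],"yaw": 0,"grip": 0.4}
    - {"dp": [0,0,0],"yaw": 0,"grip": 0.6}
    - {"dp": [0,0,0],"yaw": 0,"grip": 0.7}

```text
clock: 8.57
position: [0.5246, 0.2684, 0.0895]
ee_rot: [-0.0, 0.189, 0.982, -0.0]
contact_force: [0.3, -1.1, 0.5]
width: 0.0597
gripper_force: 0.0
```

Request:
step_arm:
  increments:
    - {"dp": [0,0,0.15],"yaw": 0,"grip": 0.7}
    - {"dp": [0,0,0.3],"yaw": 0,"grip": 0.7}
    - {"dp": [0,0,0.3],"yaw": 0,"grip": 0.7}
    - {"dp": [0,0,0],"yaw": 0,"grip": 0.7}

```text
clock: 9.07
position: [0.5276, 0.2696, 0.2453]
ee_rot: [0.005, 0.189, 0.982, 0.003]
contact_force: [-0.3, -0.4, 0.4]
width: 0.0599
gripper_force: 0.0
```

Run:
```python
from set4 import *
im,c=shot('w5.png'); s=cams.get_image('scene')
a=np.hstack([cv2.resize(im[60:300,220:420],(400,480)),cv2.resize(s[100:244,390:510],(400,480))])
cv2.imwrite('pics/c5.png',a)
```

```text
tcp [0.5276 0.2696 0.2453] 9.075
```

View pics/c5.png

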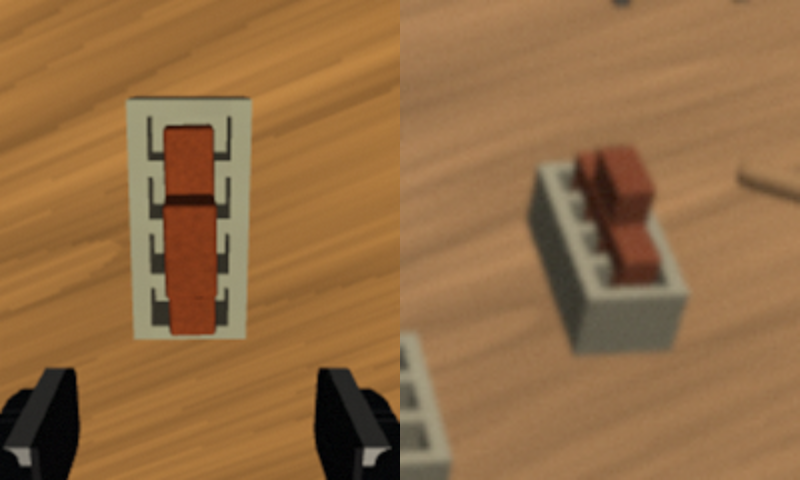

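The comb sits flush and centred in the four pockets (wrist crop columns 165–215 within setter 130–250), and the gripper is clear.

```bash
python3 -c "
from rig import ticket
print(ticket.sign_off())"
```

```text
the job is handed in; nothing more can be done
None
```

The long four-fingered comb was lowered while held and released in the four-pocket setter, and the last pictures show it centred with its bar flush; the short comb was left alone, and the job is handed in (no verdict was returned).

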